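# Load the sample cassette, close the chamber and clamp its lid

## Robot

A 7-joint arm with a two-finger parallel gripper is mounted at the origin on the work surface. World frame = base frame: x ahead of the robot, y to its left, z up, the work surface at z = 0. Lengths are in m, angles in rad, forces in N, time in s.
With the tool pointing down it reaches from about 0.425 to 0.875 m from the base axis. Payload 4.7 kg.
Tool frame: the origin (TCP) lies at the very end of the fingers, on their centre line; the grasp point (between the pads) lies behind it (ctrl.tcp_to_grasp is the z of the grasp point in the tool frame, in m); z points along the fingers, y is the line along which they close (so a half turn about z gives the same grasp; the last joint's range is limited). The gripper opens to 87 mm and grips with 3 to 60 N. Pads are 19 mm wide; open, the fingers measure 117 mm over their backs; the gripper's body (75 mm by 190 mm) begins 51 mm behind the grasp point.
Start: joints at [-1.13, 0.321, -0.07, 1.45, 0.023, 1.371, -0.057], TCP at [0.269, 0.592, 0.223] pointing down, gripper open.
Joint ranges: [-2.86, 2.86], [-0.3, 2.09], [-1.38, 1.24], [0.06, 2.45], [-1.56, 4.7], [0.09, 2.05], [-2.69, 2.69]. Speed limits (rad/s): [2.57, 2.57, 3.14, 3.14, 3.14, 3.14, 3.14].

## Interface

Orientations are given as a rotation vector (axis times angle).
In Python, from bench import ctrl gives the robot as it stands.
- The arm moves only by the tool step_arm, never from a script. Its argument "targets" is a list of rows, each a list of 7 numbers: the shift along the world's x, y, z in cm, then the turn, a rotation vector about the world's x, y, z in degrees, then the opening, from 0 (shut) to 1 (fully open). A call has exactly 5 rows; each row shifts and turns the commanded pose from where the row before left it; what a row does not reach is not made up. A row lasts 1/12 s, in which the tool goes at most 41.7 mm and 7.16 degrees, less where a joint would pass 70% of its speed; a pose out of reach is approached as far as the arm can. A call with a gripper value outside its range is refused whole. The fingers move at their own pace and stop on an object; "force" is the grip in N (left out, the last holds). Time passes only in rows, so rows that do not move let the fingers close, or fill a call up. It gives the time, the measured TCP pose, the force, the opening and the grip force at its end, in the units of the state.
- ctrl.get_state(): the state, without advancing time (a new reading comes with each control period).
- ctrl.get_image(name): name is "scene" or "top" or "wrist"; returns (picture, depth): 384x512x3 uint8, red, green, blue; 384x512 float32, m along the optical axis (not along the pixel's ray), 0 where there is no reading.
- ctrl.camera_params(name): a dict with "intrinsics" (3x3 intrinsics, pixels), "distortion" ([k1, k2, p1, p2, k3] as OpenCV has them; the pictures are not rectified), "rvec" (rotation vector, rad) and "tvec" (3), from world to camera coordinates, as OpenCV has them; the wrist camera has in their place "hand_eye" (4x4, takes a point from camera to tool coordinates, whose origin is the TCP and whose axes are the flange's). Camera axes: x right, y down, z forward; pixel columns grow to the right and rows downward; lengths in m; the calibration is good to about 2 mm. A picture is of the moment at which its call begins: read the wrist's pose just before it. camera_params takes no time and is no camera call.
- ctrl.close_job(): hands the job in; it is judged then, once.
The state is a dict: "time": time; "joint_positions": joint angles; "qd": joint speeds; "joint_torque": joint torques, N m; "position": TCP position; "tool_rot": TCP orientation; "ft_force": force on the tool from outside, world axes, zero at the start; "torque": the same for the moment, N m; "grip_width": opening from 0.0 (shut) to 1.0 (fully open); "grip_force": force on a finger pad.
Only numpy, scipy, OpenCV 4.12 (cv2) and the standard library are available. Lean on these libraries where they do the work, as an engineer would, in place of code of your own. Each camera call takes 0.05 s, during which the arm holds its last target. There are 200 camera calls.

## Task

Lift the cassette that holds the capped vials out of the tray, keep it upright, and set it down without dropping it, flat between the locating ridges in the open chamber. Then fold the lid fully shut, and after that swing the wire bail clamp over it until its rubber feet rest on the lid. Leave the empty cassette, flask, bottle and tip box where they are.

Things in the scene. Friction and masses are not known exactly. Their poses are not given: they have to be found in the camera images.
- chamber: Fixed grey box, open on top, outside 170 (x) x 170 (y) x 85 high, walls 8 thick, floor top at z = 10. Origin: centre of its underside; x points from its front wall (with a small black display) to its hinge side, z up. Two dark posts, 30 x 10, outside the y sides at x = 72, up to z = 115, carry the bail.
- nest (a point): Centre of the chamber's inner floor, top face, 10 mm above the chamber's underside; axes as the chamber's. Ridges 6 high (reaching 6 above the floor) and 6 thick leave 80 (x) x 126 (y) mm between them for the cassette (70 x 116). The chamber's inner space is 154 x 154 mm and 75 deep.
- lid (a joint): White lid's angle, rad: 0 = shut on the rim; starts 1.02 to 1.13, stops at 1.15, so it hangs over the chamber and a gripper must come in under it leaning back towards the chamber's front. Stays where left (0.4 N m friction). Plate 168 wide, 8 thick, 170 from hinge to front edge, then a black lip 80 wide, 22 long, 8 thick.
- lid_hinge (a point): Point on the lid's hinge axis, which runs along the chamber's y, at chamber x = 85, z = 85 (the rim). The lid's underside passes through this axis; shut, it reaches to chamber -x. Axes as the chamber's.
- lid_lip (a point): Centre of the upper (outer) face of the lip, 185 mm from the hinge axis along the lid and 8 mm from its underside plane.
- bail (a joint): Bail clamp's angle, rad: 0 = down on the shut lid; starts 1.35 to 1.6 (about upright, behind the lid); range 0 to 1.9; stays where left (0.25 N m friction). U of steel wire 10 thick: arms 125 long at chamber y = +-103 and a crossbar; rubber feet 16 wide at y = +-60 reach 17 below the bar's axis, which at 0 is 17 above the lid's top.
- bail_pivot (a point): Point on the bail's pivot axis, along the chamber's y, at chamber x = 80, z = 110. Axes as the chamber's.
- bail_bar (a point): Middle of the bail's crossbar, on its axis, 125 mm from the pivot axis.
- tray: Fixed shallow beige tray, 130 (x) x 285 (y) x 22 high, walls and floor 4 thick. Origin: centre of its underside.
- cassette: The loaded cassette: aluminium base 70 (x) x 116 (y) x 10 high, on it along y = 0 an upright aluminium plate as handle, 10 thick (y), 44 long (x), top at z = 68; two white strips at y = -46 and 46 with three capped vials each (cap diameter 18, tops at z = 60). Origin: centre of its underside, z up; alike after a half turn. About 0.2 to 0.4 kg.
- empty_cassette: The same cassette without vials: six dark holes in the white strips (tops at z = 28). Also in the tray; stays there.
- flask: Small glass conical flask, 51 in diameter, 85 high, loose. Origin: centre of its underside.
- bottle: White plastic bottle, 56 in diameter, 150 high, loose. Origin: centre of its underside.
- tip_box: Grey pipette-tip box with clear cover, 122 x 87 x 72 high, loose. Origin: centre of its underside.
Not all that is in view belongs to the job. What is shaped like the bottle but orange or red is not meant.

How it is judged:
By the outcome, as a careful person would: the job done as asked, in the order asked, and still so for the second after the job is handed in, with the robot touching nothing.
It also fails if it takes over 72 s, if anything falls off the work surface, if the arm or the gripper's body presses on something with over 40 N, if the wrist force passes 120 N, or if a joint passes its speed limit or range.

## Working session

There is one attempt and no reset: what is moved stays moved. The work goes in short steps, Python scripts to look and compute and a tool call to move; the robot and the scene stay as the last step left them, time stands still between calls to the robot, and variables do not carry over. Pictures are saved under pics/ and viewed, at most 10 in all, crops included, and the job is handed in when it is done.

Besides the shell and the picture viewer there is one more tool, called after "Call:" in YAML: its name, and indented under it one key for each argument. step_arm: Moves the arm, as the interface text tells. Its arguments: {"type":"object","properties":{"targets":{"type":"array"},"force":{"type":"number"}},"required":["targets"]}

```bash
mkdir -p pics; ls
python3 - <<'E'
from bench import ctrl
import cv2,numpy as np
for n in("scene","top"):
    im,d=ctrl.get_image(n); cv2.imwrite(f"pics/{n}0.png",im[:,:,::-1]); np.savez(f"{n}0.npz",im=im,d=d)
    p=ctrl.camera_params(n);print(n,p)
print(ctrl.camera_params("wrist"),ctrl.tcp_to_grasp,ctrl.get_state())
E
```

```text
pics
scene {'intrinsics': array([[419.33787612,   0.        , 257.12882536],
       [  0.        , 419.33787612, 192.11412343],
       [  0.        ,   0.        ,   1.        ]]), 'distortion': array([-0.15432255,  0.        ,  0.        ,  0.        ,  0.        ]), 'rvec': array([ 2.45992629,  0.79244262, -0.23506874]), 'tvec': array([-0.54624638, -0.17505415,  1.26432817])}
top {'intrinsics': array([[371.58226205,   0.        , 258.35673971],
       [  0.        , 371.58226205, 189.60712142],
       [  0.        ,   0.        ,   1.        ]]), 'distortion': array([-0.10133743,  0.        ,  0.        ,  0.        ,  0.        ]), 'rvec': array([ 1.9819058 , -2.23488433,  0.25334078]), 'tvec': array([0.16327194, 0.60605423, 0.96343499])}
{'intrinsics': array([[287.43195272,   0.        , 258.06423242],
       [  0.        , 287.43195272, 194.47930988],
       [  0.        ,   0.        ,   1.        ]]), 'distortion': array([-0.06909442,  0.        ,  0.        ,  0.        ,  0.        ]), 'hand_eye': array([[ 3.86017198e-04, -9.68884781e-01, -2.47511883e-01,
         6.84363556
[... 274 characters left out ...]
time': 0.1, 'joint_positions': array([-1.12987312,  0.3217822 , -0.07011024,  1.45154958,  0.02259944,
        1.37080147, -0.05688871]), 'qd': array([ 0.00111546, -0.00109184, -0.00053636, -0.00065114, -0.00079099,
        0.00143912,  0.00081394]), 'joint_torque': array([-4.11829069e-04, -4.92571056e+01, -4.05952670e-01, -3.13400781e+01,
       -6.40306086e-02,  3.95368994e-02,  6.81190750e-05]), 'position': array([0.26891163, 0.59122007, 0.22155116]), 'tool_rot': array([-6.65216331e-01, -3.07006042e+00,  2.71608324e-03]), 'ft_force': array([-0.00189472,  0.12189527, -0.17387012]), 'torque': array([-0.01402347, -0.03358605, -0.00560246]), 'grip_force': 0.0, 'grip_width': 0.998383132238682}
```

View pics/scene0.png

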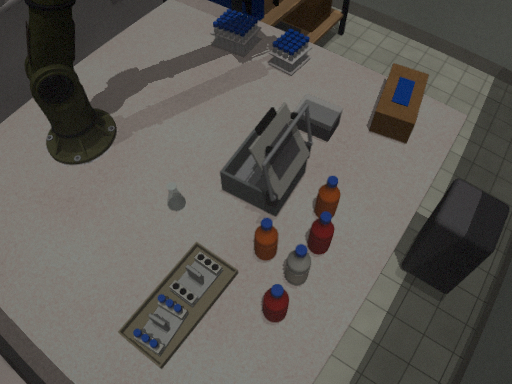

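View pics/top0.png

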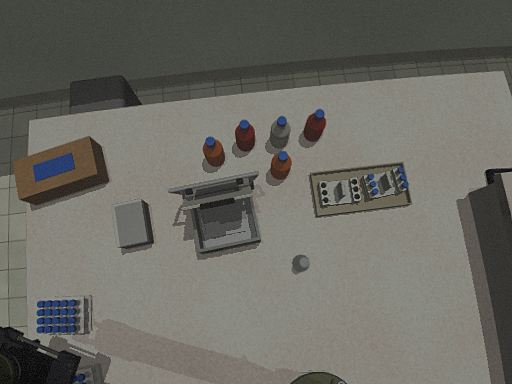

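The scene view shows the tray with the loaded cassette (blue caps) near (160,325) and the empty one at (195,275). In the top view the loaded cassette is near (386,182), the chamber at about (225,225) with its lid hanging over, and the bail near (212,183).

```bash
cat > h.py <<'E'
import numpy as np,cv2
from scipy.spatial.transform import Rotation as R
from bench import ctrl
def ext(n,s=None):
    p=ctrl.camera_params(n)
    if n=="wrist":
        T=np.eye(4);T[:3,:3]=R.from_rotvec(s["tool_rot"]).as_matrix();T[:3,3]=s["position"]
        T=T@p["hand_eye"]; return p,T[:3,:3],T[:3,3]
    M=R.from_rotvec(p["rvec"]).as_matrix(); return p,M.T,-M.T@p["tvec"]
def rays(n,uv,s=None):
    p,A,c=ext(n,s); q=cv2.undistortPoints(np.float64(uv).reshape(-1,1,2),p["intrinsics"],p["distortion"])[:,0]
    return c,np.c_[q,np.ones(len(q))]@A.T
def plane(n,uv,z,s=None):
    c,d=rays(n,uv,s); return c+d*((z-c[2])/d[:,2])[:,None]
def cloud(n,d,s=None):
    h,w=d.shape; u,v=np.meshgrid(np.arange(w),np.arange(h)); c,r=rays(n,np.c_[u.ravel(),v.ravel()],s)
    P=(c+r*d.reshape(-1,1)).reshape(h,w,3); P[d==0]=np.nan; return P
E
python3 - <<'E'
from h import *
for n in("scene","top"):
    f=np.load(n+"0.npz"); P=cloud(n,f["d"]); hsv=cv2.cvtColor(f["im"],cv2.COLOR_RGB2HSV)
    m=cv2.inRange(hsv,(100,120,60),(125,255,255)); k,l,st,c=cv2.connectedComponentsWithStats(m)
    for i in range(1,k):
        if st[i,4]>8: q=np.nanmedian(P[l==i],0); print(n,c[i].round(1),st[i,4],q.round(3),plane(n,c[i],.064)[0].round(3))
    # chamber & tray & generic: points by height in regions
    for name,(lo,hi),(zl,zh) in(("chamber",((.2,-.05),(.75,.35)),(.078,.092)),("tray",((.3,-.5),(.75,-.1)),(.018,.026))):
        s=(P[...,0]>lo[0])&(P[...,0]<hi[0])&(P[...,1]>lo[1])&(P[...,1]<hi[1])&(P[...,2]>zl)&(P[...,2]<zh)
        k,l,st,c=cv2.connectedComponentsWithStats(s.astype(np.uint8))
        for i in range(1,k):
            if st[i,4]>40: 
                r=cv2.minAreaRect(P[l==i][:,:2].astype(np.float32)*1000); print(n,name,st[i],np.round(r[0],1),np.round(r[1],1),round(r[2],1))
    im=cv2.resize(f["im"][130:280,150:300] if n=="top" else f["im"][90:220,210:350],None,fx=4,fy=4,interpolation=cv2.INTER_CUBIC)
    cv2.imwrite(f"pics/{n}_c.png",cv2.convertScaleAbs(im[:,:,::-1],alpha=1.8))
E
```

```text
scene [227.1  16.3] 189 [0.076 0.651 0.092] [0.052 0.675 0.064]
scene [290.9  40.2] 387 [0.337 0.659 0.092] [0.32  0.69  0.064]
scene [403.2  91.2] 417 [0.748 0.657 0.093] [0.742 0.69  0.064]
scene [332.4 180.2] 74 [0.747 0.203 0.15 ] [0.728 0.261 0.064]
scene [325.7 216.5] 89 [0.785 0.107 0.149] [0.77  0.156 0.064]
scene [266.3 222.9] 93 [0.686 0.017 0.149] [0.66  0.056 0.064]
scene [301. 250.] 104 [0.784 0.006 0.15 ] [0.769 0.044 0.064]
scene [276.8 290. ] 120 [ 0.792 -0.098  0.149] [ 0.778 -0.071  0.064]
scene [161.1 297.9] 43 [ 0.58  -0.238  0.063] [ 0.58  -0.239  0.064]
scene [168.9 302.4] 45 [ 0.6   -0.236  0.063] [ 0.601 -0.236  0.064]
scene [176.9 307.4] 45 [ 0.622 -0.234  0.063] [ 0.623 -0.234  0.064]
scene [140.9 335. ] 98 [ 0.597 -0.328  0.064] [ 0.6   -0.328  0.064]
scene [152.8 342.8] 51 [ 0.632 -0.325  0.063] [ 0.633 -0.325  0.064]
scene chamber [220 129  46  68 402] [541.5 189.1] [137.4 171.7] 5.4
scene chamber [166 182  10  10  74] [408.8  -8.5] [24.5 23.5] 13.5
scene chamber [255 235  24  13  67] [696.9   6.6] [54.5 22.6] 43.8
scene tray [118 250  72 105 288] [ 541.5
[... 1780 characters left out ...]
3 0.064]
top [ 39.5 329.5] 32 [0.311 0.705 0.091] [0.308 0.722 0.064]
top [ 46.9 329.2] 40 [0.31  0.684 0.091] [0.308 0.7   0.064]
top [ 54.8 328.9] 36 [0.309 0.662 0.091] [0.307 0.677 0.064]
top [ 62.5 328.9] 35 [0.308 0.641 0.091] [0.305 0.655 0.064]
top [ 70.8 328.6] 35 [0.306 0.618 0.091] [0.304 0.632 0.064]
top [ 79.6 378.1] 33 [0.181 0.602 0.091] [0.175 0.616 0.064]
top chamber [204 148  19  12  42] [731.6 201.1] [20.3 53. ] 9.5
top chamber [190 197  71  56 467] [534.6 190.5] [120.3 170.9] 4.5
top chamber [300 258  10  10  79] [408.2  -6.7] [23.6 23.5] 83.0
top tray [321 167  34   6  53] [ 665.2 -152. ] [  5.  100.6] 0.6
top tray [363 186  49  24 100] [ 541.5 -287.9] [ 49.3 157.5] 19.7
```

View pics/top_c.png

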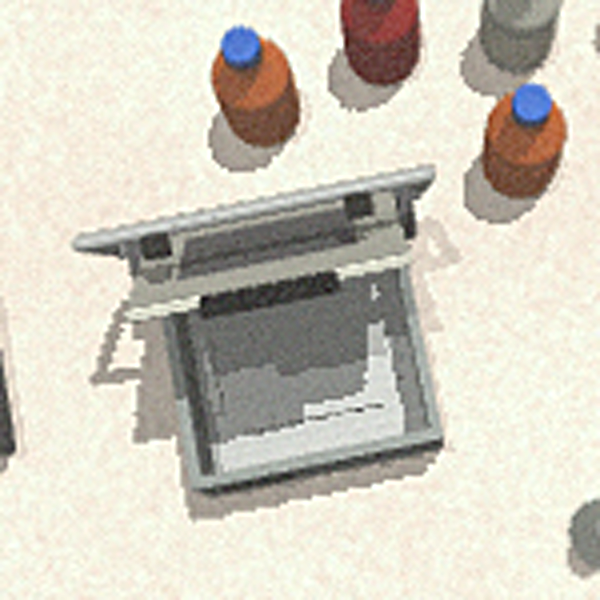

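View pics/scene_c.png

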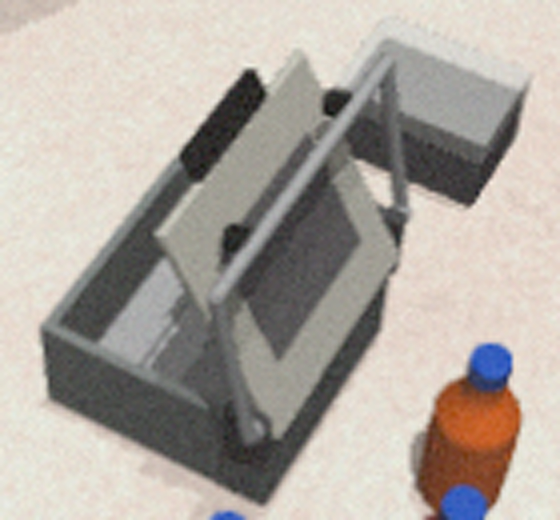

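The crops show the rim front edge in the top view (crop row ~460), the lid leaning over the chamber with its black lip at crop (270,292), and the bail about upright behind it. Next I measure the chamber yaw and position, lid angle, bail angle and handle.

Run:
```python
from h import *
A={};
for n in("scene","top"):
    f=np.load(n+"0.npz"); A[n]=(f["im"],cloud(n,f["d"]))
def sel(P,x,y,z): return (P[...,0]>x[0])&(P[...,0]<x[1])&(P[...,1]>y[0])&(P[...,1]<y[1])&(P[...,2]>z[0])&(P[...,2]<z[1])
for n,(im,P) in A.items():
    m=sel(P,(.3,.75),(.05,.33),(.079,.092))
    k,l,st,c=cv2.connectedComponentsWithStats(m.astype(np.uint8)); i=1+np.argmax(st[1:,4]); Q=P[l==i]
    best=None
    # front band: iterative line fit of the points near the lowest x
    yaw=np.radians(5)
    for _ in range(4):
        c_,s_=np.cos(yaw),np.sin(yaw); U=Q[:,0]*c_+Q[:,1]*s_; V=-Q[:,0]*s_+Q[:,1]*c_
        b=U<np.percentile(U,2)+.012; a=np.polyfit(V[b],U[b],1)[0]; yaw-=np.arctan(a)
    lo=np.percentile(U,[1,3]);ve=np.percentile(V[b],[1,3,97,99])
    uc=np.median(U[b])+.081; vc=(ve[0]+ve[-1])/2
    print(n,"yaw",np.degrees(yaw),"U lo",lo,"Umed band",np.median(U[b]),"V",ve, "width",ve[-1]-ve[0],"centre",uc*c_-vc*s_,uc*s_+vc*c_, Q[:,2].mean())
    # sides yaw
    for sd in(V<ve[0]+.01,V>ve[-1]-.01): print("  side slope deg",np.degrees(np.arctan(np.polyfit(U[sd],V[sd],1)[0])),sd.sum(),V[sd].mean())
    cx,cy=uc*c_-vc*s_,uc*s_+vc*c_
    X=(P[...,0]-cx)*c_+(P[...,1]-cy)*s_; Y=-(P[...,0]-cx)*s_+(P[...,1]-cy)*c_; Z=P[...,2]
    m=(abs(Y)<.08)&(abs(X)<.12)&(Z>.11)&(Z<.3)
    bright=im.max(-1)>(110 if n=="scene" else 90)
    D=np.c_[X[m],Z[m]]
    # lid: polar angle around hinge
    th=np.arctan2(D[:,1]-.085,.085-D[:,0]); r=np.hypot(D[:,1]-.085,.085-D[:,0])
    ok=(r>.05)&(r<.2); h,e=np.histogram(th[ok],bins=np.arange(.6,1.8,.05)); print("  lid hist",dict(zip(e.round(2),h)),"rmax",r[ok].max())
    q=ok&(abs(th-e[np.argmax(h)]-.025)<.1); L=D[q]; vx,vy,x0,y0=cv2.fitLine(L.astype(np.float32),cv2.DIST_HUBER,0,.001,.001).ravel(); print("  lid angle from line",abs(np.arctan(vy/vx)),len(L),x0,y0)
    # bail
    m=(abs(Y)<.1)&(X>.02)&(X<.12)&(Z>.2); D=np.c_[X[m],Y[m],Z[m]]; print("  bail bar pts",len(D),np.median(D,0) if len(D) else 0, D.max(0) if len(D) else 0)
    # handle
    m=sel(P,(.55,.66),(-.3,-.26),(.066,.078)); 
    print("  handle",m.sum(),np.round(cv2.minAreaRect((P[m][:,:2]*1000).astype(np.float32))[0],1),cv2.minAreaRect((P[m][:,:2]*1000).astype(np.float32))[1:],P[m].mean(0))
```

```text
scene yaw 5.404488743324396 U lo [0.48890722 0.48984273] Umed band 0.4948299894178244 V [0.05342866 0.05541214 0.21826187 0.22104429] width 0.1676156282317806 centre 0.5603443936433765 0.19086169701135178 0.08387561704119412
  side slope deg -0.32979941643423083 194 0.056458107769575286
  side slope deg -4.678327204900489 18 0.21687576352594226
  lid hist {np.float64(0.6): np.int64(0), np.float64(0.65): np.int64(0), np.float64(0.7): np.int64(0), np.float64(0.75): np.int64(0), np.float64(0.8): np.int64(0), np.float64(0.85): np.int64(0), np.float64(0.9): np.int64(0), np.float64(0.95): np.int64(0), np.float64(1.0): np.int64(0), np.float64(1.05): np.int64(341), np.float64(1.1): np.int64(1223), np.float64(1.15): np.int64(434), np.float64(1.2): np.int64(80), np.float64(1.25): np.int64(42), np.float64(1.3): np.int64(62), np.float64(1.35): np.int64(213), np.float64(1.4): np.int64(2), np.float64(1.45): np.int64(0), np.float64(1.5): np.int64(0), np.float64(1.55): np.int64(0), np.float64(1.6): np.int64(0), np.float64(1.65): np.int64(0), np.float64(1.7): np.int64(0), np.float64(1.75): np.int64(0
[... 1002 characters left out ...]
loat64(1.15): np.int64(222), np.float64(1.2): np.int64(66), np.float64(1.25): np.int64(37), np.float64(1.3): np.int64(88), np.float64(1.35): np.int64(222), np.float64(1.4): np.int64(23), np.float64(1.45): np.int64(0), np.float64(1.5): np.int64(0), np.float64(1.55): np.int64(0), np.float64(1.6): np.int64(0), np.float64(1.65): np.int64(0), np.float64(1.7): np.int64(0), np.float64(1.75): np.int64(0)} rmax 0.19316347903067468
  lid angle from line 1.0519961 1139 0.038251687 0.18636735
  bail bar pts 634 [0.05120893 0.00070841 0.23448683] [0.06082151 0.09984948 0.24276133]
  handle 55 [ 607.1 -279.4] ((43.43941116333008, 10.51278018951416), 2.598259210586548) [ 0.60688649 -0.27922376  0.07022655]
```

```bash
cat >> h.py <<'E'
YAW=np.radians(5.2); CH=np.array([.5604,.192,0.])
def tool(t,yaw=YAW):
    "tool leaning back to the chamber front by t deg, camera on the front side"
    x=R.from_rotvec([0,0,yaw])*R.from_rotvec([0,-np.radians(t),0]); return x*R.from_matrix(np.diag([-1.,1,-1]))
def report(pos,t,yaw=YAW):
    s=ctrl.get_state(); d=(np.array(pos)-s["position"])*100; r=(tool(t,yaw)*R.from_rotvec(s["tool_rot"]).inv()).as_rotvec(degrees=True)
    print("t",round(s["time"],2),"pos",s["position"].round(4),"shift cm",d.round(2),"turn deg",r.round(2),"F",s["ft_force"].round(1),"M",s["torque"].round(2),"grip",round(s["grip_width"],3),round(s["grip_force"],1))
E
python3 -c "
from h import *
print(tool(27).as_matrix().round(3)); report([.6145,-.2797,.15],27)"
```

```text
[[-0.887 -0.091  0.452]
 [-0.081  0.996  0.041]
 [-0.454  0.    -0.891]]
t 0.1 pos [0.2689 0.5912 0.2216] shift cm [ 34.56 -87.09  -7.16] turn deg [ -4.47 -26.93  29.12] F [-0.   0.1 -0.2] M [-0.01 -0.03 -0.01] grip 0.998 0.0
```

Call:
step_arm:
  targets:
    - [2,-1,3.6,0,0,0,0.35]
    - [2,-1,3.6,0,0,0,0.35]
    - [2,-1,3.6,0,0,0,0.35]
    - [2,-1,3.6,0,0,0,0.35]
    - [2,-1,3.6,0,0,0,0.35]
  force: 30

```text
time: 0.52
position: [0.3681, 0.5416, 0.4009]
tool_rot: [-0.665, -3.07, 0.001]
ft_force: [1.2, 0.2, -0.1]
grip_width: 0.702
grip_force: 0.0
```

Call:
step_arm:
  targets:
    - [1,-3.3,0,-0.45,-2.7,2.9,0.35]
    - [1,-3.3,0,-0.45,-2.7,2.9,0.35]
    - [1,-3.3,0,-0.45,-2.7,2.9,0.35]
    - [1,-3.3,0,-0.45,-2.7,2.9,0.35]
    - [1,-3.3,0,-0.45,-2.7,2.9,0.35]

```text
time: 0.93
position: [0.4177, 0.376, 0.399]
tool_rot: [0.246, 2.891, 0.016]
ft_force: [0.6, 0.5, 0.7]
grip_width: 0.376
grip_force: 0.0
```

Call:
step_arm:
  targets:
    - [1,-3.3,0,-0.45,-2.7,2.9,0.35]
    - [1,-3.3,0,-0.45,-2.7,2.9,0.35]
    - [1,-3.3,0,-0.45,-2.7,2.9,0.35]
    - [1,-3.3,0,-0.45,-2.7,2.9,0.35]
    - [1,-3.3,0,-0.45,-2.7,2.9,0.35]

```text
time: 1.35
position: [0.4635, 0.2305, 0.4003]
tool_rot: [-0.077, 2.7, 0.031]
ft_force: [-0.3, 0.1, 0.2]
grip_width: 0.349
grip_force: 0.0
```

Call:
step_arm:
  targets:
    - [1,-3.3,0,0,0,0,0.35]
    - [1,-3.3,0,0,0,0,0.35]
    - [1,-3.3,0,0,0,0,0.35]
    - [1,-3.3,0,0,0,0,0.35]
    - [1,-3.3,0,0,0,0,0.35]

```text
time: 1.77
position: [0.5169, 0.0937, 0.4014]
tool_rot: [-0.074, 2.71, 0.026]
ft_force: [1.0, -0.6, 0.6]
grip_width: 0.347
grip_force: 0.0
```

```bash
python3 -c "
from h import *
report([.6145,-.2797,.15],27)"
```

```text
t 1.77 pos [0.5169 0.0937 0.4014] shift cm [  9.76 -37.34 -25.14] turn deg [-0.22 -2.37  1.99] F [ 1.  -0.6  0.6] M [-0.01  0.46  0.02] grip 0.347 0.0
```

Call:
step_arm:
  targets:
    - [0.7,-2.6,-1,-0.04,-0.5,0.4,0.35]
    - [0.7,-2.6,-1,-0.04,-0.5,0.4,0.35]
    - [0.7,-2.6,-1,-0.04,-0.5,0.4,0.35]
    - [0.7,-2.6,-1,-0.04,-0.5,0.4,0.35]
    - [0.7,-2.6,-1,-0.04,-0.5,0.4,0.35]

```text
time: 2.18
position: [0.5522, -0.0356, 0.3508]
tool_rot: [-0.122, 2.667, 0.03]
ft_force: [0.9, 0.7, 0.2]
grip_width: 0.352
grip_force: 0.0
```

Call:
step_arm:
  targets:
    - [0.65,-2.5,-1.5,0,0,0,0.35]
    - [0.65,-2.5,-1.5,0,0,0,0.35]
    - [0.65,-2.5,-1.5,0,0,0,0.35]
    - [0.65,-2.5,-1.5,0,0,0,0.35]
    - [0.65,-2.5,-1.5,0,0,0,0.35]

```text
time: 2.6
position: [0.5847, -0.1601, 0.2756]
tool_rot: [-0.123, 2.667, 0.031]
ft_force: [1.1, -0.9, 0.3]
grip_width: 0.35
grip_force: 0.0
```

Call:
step_arm:
  targets:
    - [0.6,-2.4,-1.5,0,0,0,0.35]
    - [0.6,-2.4,-1.5,0,0,0,0.35]
    - [0.6,-2.4,-1.5,0,0,0,0.35]
    - [0.6,-2.4,-1.5,0,0,0,0.35]
    - [0.6,-2.4,-1.5,0,0,0,0.35]

```text
time: 3.02
position: [0.6148, -0.2799, 0.2005]
tool_rot: [-0.123, 2.667, 0.031]
ft_force: [0.7, -0.0, -0.1]
grip_width: 0.348
grip_force: 0.0
```

Run:
```python
from h import *
report([.6145,-.2797,.0453],27)
s=ctrl.get_state(); im,d=ctrl.get_image("wrist"); cv2.imwrite("pics/w1.png",im[:,:,::-1]); P=cloud("wrist",d,s)
m=(abs(P[...,2]-.071)<.004)&(abs(P[...,0]-.606)<.05)&(abs(P[...,1]+.28)<.03)
r=cv2.minAreaRect((P[m][:,:2]*1000).astype(np.float32)); print(m.sum(),r,np.median(P[m],0))
```

```text
t 3.02 pos [ 0.6148 -0.2799  0.2005] shift cm [ -0.03   0.02 -15.52] turn deg [-0.06  0.05 -0.09] F [ 0.7 -0.  -0.1] M [ 0.01  0.58 -0.  ] grip 0.348 0.0
456 ((604.4745483398438, -281.306640625), (43.15485763549805, 9.484179496765137), 5.786256313323975) [ 0.60190972 -0.28129562  0.07063976]
```

View pics/w1.png

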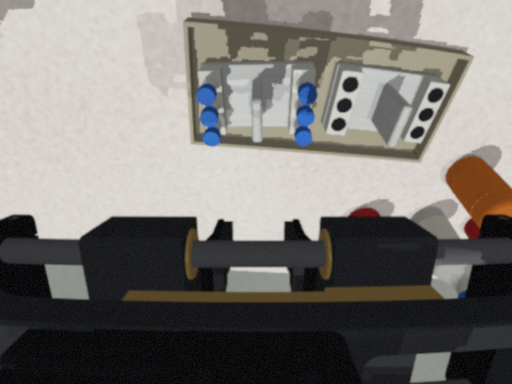

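The wrist view shows the loaded cassette's handle at (256,115), centred between the fingers; it measures (0.605,-0.281), yaw about 5.5°. Descending.

Call:
step_arm:
  targets:
    - [0,0,-2.5,0,0,0,0.35]
    - [0,0,-2.5,0,0,0,0.35]
    - [-0.1,-0.1,-2.5,0,0,0.3,0.35]
    - [0,0,-2,0,0,0,0.35]
    - [0,0,-2,0,0,0,0.35]

```text
time: 3.48
position: [0.6132, -0.2795, 0.0848]
tool_rot: [-0.129, 2.668, 0.033]
ft_force: [0.5, -0.4, 0.1]
grip_width: 0.354
grip_force: 0.0
```

Call:
step_arm:
  targets:
    - [0,0,-1.5,0,0,0,0.35]
    - [0,0,-1.5,0,0,0,0.35]
    - [0,0,-1,0,0,0,0.35]
    - [0,0,0,0,0,0,0.35]
    - [0,0,0,0,0,0,0.0]
  force: 35

```text
time: 3.9
position: [0.6132, -0.2799, 0.046]
tool_rot: [-0.129, 2.667, 0.034]
ft_force: [0.5, -0.5, 0.4]
grip_width: 0.323
grip_force: 0.0
```

Call:
step_arm:
  targets:
    - [0,0,0,0,0,0,0]
    - [0,0,0,0,0,0,0]
    - [0,0,0,0,0,0,0]
    - [0,0,0,0,0,0,0]
    - [0,0,0,0,0,0,0]

```text
time: 4.32
position: [0.6146, -0.2804, 0.0479]
tool_rot: [-0.13, 2.664, 0.031]
ft_force: [-1.6, 0.5, 3.5]
grip_width: 0.111
grip_force: 35.0
```

```bash
python3 -c "
from h import *
report([.6145,-.2797,.0453],27)"
```

```text
t 4.32 pos [ 0.6146 -0.2804  0.0479] shift cm [-0.01  0.07 -0.26] turn deg [ 0.01  0.18 -0.38] F [-1.6  0.5  3.5] M [-0.01  0.42  0.03] grip 0.111 35.0
```

Call:
step_arm:
  targets:
    - [0,0,0.4,0,0,0,0]
    - [0,0,0.8,0,0,0,0]
    - [0,0,1.5,0,0,0,0]
    - [0,0,1.5,0,0,0,0]
    - [0,0,1.5,0,0,0,0]

```text
time: 4.73
position: [0.6131, -0.2794, 0.1037]
tool_rot: [-0.13, 2.668, 0.034]
ft_force: [0.7, -0.3, -3.7]
grip_width: 0.112
grip_force: 35.0
```

Call:
step_arm:
  targets:
    - [0,0,2,0,0,0,0]
    - [0,0,2,0,0,0,0]
    - [0,0,2,0,0,0,0]
    - [0,0,1,0,0,0,0]
    - [0,0,0,0,0,0,0]

```text
time: 5.15
position: [0.6152, -0.2806, 0.1771]
tool_rot: [-0.13, 2.662, 0.029]
ft_force: [0.4, -1.2, -2.5]
grip_width: 0.113
grip_force: 35.0
```

Run:
```python
from h import *
report([.6145,-.2797,.0453],27)
s=ctrl.get_state()
for n in("wrist","scene","top"):
    im,d=ctrl.get_image(n); P=cloud(n,d,s if n=="wrist" else None); hsv=cv2.cvtColor(im,cv2.COLOR_RGB2HSV)
    cv2.imwrite(f"pics/{n}2.png",im[:,:,::-1])
    m=cv2.inRange(hsv,(100,120,60),(125,255,255)); k,l,st,c=cv2.connectedComponentsWithStats(m)
    for i in range(1,k):
        q=np.nanmedian(P[l==i],0)
        if st[i,4]>8 and np.hypot(q[0]-.61,q[1]+.28)<.08: print(n,c[i].round(1),q.round(4))
```

```text
t 5.15 pos [ 0.6152 -0.2806  0.1771] shift cm [ -0.07   0.09 -13.18] turn deg [ 0.07  0.33 -0.38] F [ 0.4 -1.2 -2.5] M [-0.09  0.78  0.01] grip 0.113 35.0
wrist [168.5 206. ] [ 0.5811 -0.3274  0.1895]
wrist [347.7 205.8] [ 0.5724 -0.2404  0.1894]
scene [150.3 277.6] [ 0.5845 -0.2369  0.1901]
scene [157.9 282.2] [ 0.6019 -0.2354  0.1902]
scene [166.4 287.4] [ 0.623  -0.2339  0.1903]
scene [120.1 313.9] [ 0.5863 -0.3276  0.1901]
scene [129.1 321. ] [ 0.6105 -0.3269  0.1901]
scene [138.2 327. ] [ 0.6325 -0.3247  0.1899]
top [417.6 156.2] [ 0.6333 -0.3196  0.1877]
top [385.3 163.2] [ 0.6246 -0.2324  0.1877]
```

Call:
step_arm:
  targets:
    - [-0.6,1.5,0,0,0,0,0]
    - [-1.2,3.1,0,0,0,0,0]
    - [-1.2,3.1,0,0,0,0,0]
    - [-1.2,3.1,0,0,0,0,0]
    - [-1.2,3.1,0,0,0,0,0]

```text
time: 5.72
position: [0.5578, -0.1392, 0.1711]
tool_rot: [-0.129, 2.67, 0.034]
ft_force: [0.8, 0.5, -2.0]
grip_width: 0.115
grip_force: 35.0
```

Call:
step_arm:
  targets:
    - [-1.2,3.1,0,0,0,0,0]
    - [-1.2,3.1,0,0,0,0,0]
    - [-1.2,3.1,0,0,0,0,0]
    - [-0.6,1.6,0,0,0,0,0]
    - [-0.2,2,0,0,0,0,0]

```text
time: 6.13
position: [0.5132, -0.0107, 0.1712]
tool_rot: [-0.131, 2.67, 0.033]
ft_force: [0.0, -0.3, -2.4]
grip_width: 0.114
grip_force: 35.0
```

Call:
step_arm:
  targets:
    - [-0.2,2.2,0,0,0,0,0]
    - [-0.2,2.2,0,0,0,0,0]
    - [-0.2,2.2,0,0,0,0,0]
    - [-0.2,2.2,0,0,0,0,0]
    - [-0.2,2.2,0,0,0,0,0]

```text
time: 6.55
position: [0.5042, 0.0989, 0.1715]
tool_rot: [-0.129, 2.67, 0.033]
ft_force: [0.4, 0.2, -3.6]
grip_width: 0.115
grip_force: 35.0
```

```bash
python3 -c "
from h import *
report([.501,.186,.177],27)"
```

```text
t 6.55 pos [0.5042 0.0989 0.1715] shift cm [-0.32  8.71  0.55] turn deg [-0.05 -0.14 -0.36] F [ 0.4  0.2 -3.6] M [-0.05  0.84 -0.08] grip 0.115 35.0
```

Call:
step_arm:
  targets:
    - [-0.1,2.2,0.1,0,0,0,0]
    - [-0.1,2.2,0.1,0,0,0,0]
    - [-0.1,2.2,0.2,0,0,0,0]
    - [0,1.9,0,0,0,-0.3,0]
    - [0,0,0,0,0,0,0]

```text
time: 6.97
position: [0.5015, 0.1877, 0.1765]
tool_rot: [-0.13, 2.668, 0.035]
ft_force: [0.6, -0.2, -2.5]
grip_width: 0.11
grip_force: 35.0
```

Call:
step_arm:
  targets:
    - [0,0,0,0,0,0,0]
    - [0,0,0,0,0,0,0]
    - [0,0,0,0,0,0,0]
    - [0,0,0,0,0,0,0]
    - [0,0,0,0,0,0,0]

```text
time: 7.38
position: [0.5029, 0.1822, 0.1774]
tool_rot: [-0.121, 2.667, 0.03]
ft_force: [0.1, 0.1, -3.0]
grip_width: 0.111
grip_force: 35.0
```

Run:
```python
from h import *
report([.5695,.1924,.054],27)
for n in("scene","top"):
    s=ctrl.get_state();im,d=ctrl.get_image(n); P=cloud(n,d); hsv=cv2.cvtColor(im,cv2.COLOR_RGB2HSV)
    report([.5695,.1924,.054],27)
    cv2.imwrite(f"pics/{n}3.png",im[:,:,::-1])
    m=cv2.inRange(hsv,(100,120,60),(125,255,255)); k,l,st,c=cv2.connectedComponentsWithStats(m)
    for i in range(1,k):
        q=np.nanmedian(P[l==i],0)
        if st[i,4]>8 and np.hypot(q[0]-.5,q[1]-.19)<.08: print(n,c[i].round(1),st[i,4],q.round(4))
a=cv2.imread("pics/scene3.png")[60:240,180:380]; cv2.imwrite("pics/s3c.png",cv2.convertScaleAbs(cv2.resize(a,None,fx=3,fy=3),alpha=1.6))
```

```text
t 7.38 pos [0.5029 0.1822 0.1774] shift cm [  6.66   1.02 -12.34] turn deg [-0.05  0.06  0.  ] F [ 0.1  0.1 -3. ] M [-0.04  0.82 -0.07] grip 0.111 35.0
t 7.43 pos [0.5029 0.1823 0.1776] shift cm [  6.66   1.01 -12.36] turn deg [-0.06  0.07 -0.01] F [ 1.   0.5 -2.6] M [-0.05  0.79  0.05] grip 0.11 35.0
scene [250.6 114.8] 22 [0.4905 0.2259 0.1935]
scene [257.8 118. ] 30 [0.5111 0.228  0.1931]
scene [222.9 134.7] 15 [0.4744 0.133  0.1941]
scene [230.6 138.7] 36 [0.4981 0.1351 0.1933]
scene [238.7 142.5] 35 [0.5207 0.1368 0.1934]
t 7.48 pos [0.503  0.1825 0.1777] shift cm [  6.65   0.99 -12.37] turn deg [-0.06  0.08 -0.03] F [ 0.2  0.6 -2.8] M [-0.04  0.83 -0.02] grip 0.114 35.0
top [243.2 221. ] 39 [0.5214 0.1389 0.1927]
top [205.1 228.8] 35 [0.5135 0.2308 0.1927]
top [245.6 230.7] 19 [0.4972 0.135  0.1937]
top [207.3 247.7] 15 [0.4677 0.2301 0.1939]
```

View pics/s3c.png

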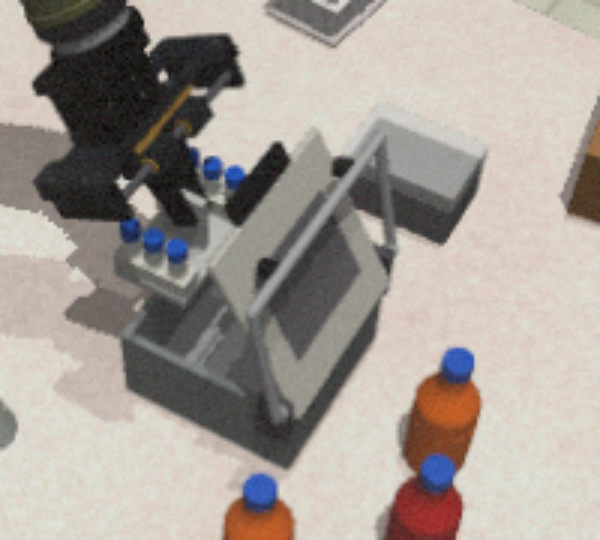

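The crop shows the cassette level in the gripper above the front half of the chamber, clear of the lid. Shifting 1.5 cm in, to clear the front rim, then down along the lid's slope.

Call:
step_arm:
  targets:
    - [0.8,0.1,0,0,0,0,0]
    - [0.7,0.1,0,0,0,0,0]
    - [0.46,0.08,-1.1,0,0,0,0]
    - [0.46,0.08,-1.1,0,0,0,0]
    - [0.46,0.08,-1.1,0,0,0,0]

```text
time: 7.9
position: [0.533, 0.1877, 0.1447]
tool_rot: [-0.122, 2.665, 0.032]
ft_force: [0.6, -0.2, -3.1]
grip_width: 0.11
grip_force: 35.0
```

Call:
step_arm:
  targets:
    - [0.46,0.08,-1.1,0,0,0,0]
    - [0.46,0.08,-1.1,0,0,0,0]
    - [0.46,0.08,-1.1,0,0,0,0]
    - [0.46,0.08,-1.1,0,0,0,0]
    - [0.46,0.08,-1.1,0,0,0,0]

```text
time: 8.32
position: [0.556, 0.1917, 0.0892]
tool_rot: [-0.122, 2.666, 0.032]
ft_force: [1.1, -0.6, -1.9]
grip_width: 0.114
grip_force: 35.0
```

Call:
step_arm:
  targets:
    - [0.46,0.08,-1.1,0,0,0,0]
    - [0.46,0.08,-1,0,0,0,0]
    - [0,0,0,0,0,0,0]
    - [0,0,0,0,0,0,0]
    - [0,0,0,0,0,0,0]

```text
time: 8.73
position: [0.5645, 0.1933, 0.0692]
tool_rot: [-0.122, 2.666, 0.032]
ft_force: [1.0, 0.1, -3.5]
grip_width: 0.108
grip_force: 35.0
```

Run:
```python
from h import *
report([.5695,.1924,.054],27)
for n in("scene","top"):
    im,d=ctrl.get_image(n); P=cloud(n,d); hsv=cv2.cvtColor(im,cv2.COLOR_RGB2HSV)
    cv2.imwrite(f"pics/{n}4.png",im[:,:,::-1])
    m=cv2.inRange(hsv,(100,120,40),(125,255,255)); k,l,st,c=cv2.connectedComponentsWithStats(m)
    for i in range(1,k):
        q=np.nanmedian(P[l==i],0)
        if st[i,4]>4 and np.hypot(q[0]-.56,q[1]-.19)<.08:
            v=R.from_rotvec([0,0,-YAW]).apply(q-CH); print(n,c[i].round(1),st[i,4],"chamber mm",(v*1000).round(1))
report([.5695,.1924,.054],27)
```

```text
t 8.73 pos [0.5645 0.1933 0.0692] shift cm [ 0.5  -0.09 -1.52] turn deg [-0.1   0.11 -0.07] F [ 1.   0.1 -3.5] M [-0.06  0.85 -0.04] grip 0.108 35.0
scene [247.  172.7] 14 chamber mm [-23.1 -52.3  83.8]
scene [254.3 174.5] 32 chamber mm [ -4.2 -47.2  84.9]
scene [261.4 178.1] 28 chamber mm [ 15.7 -48.5  84.3]
top [237.9 204.6] 21 chamber mm [ 17.7 -43.6  84.3]
top [204.3 211.2] 16 chamber mm [20.  49.6 85.5]
top [240.  211.5] 8 chamber mm [ -1.2 -45.6  83.8]
top [206.2 227.6] 12 chamber mm [-24.7  51.7  84.2]
t 8.83 pos [0.5645 0.1934 0.0697] shift cm [ 0.5  -0.1  -1.57] turn deg [-0.09  0.17 -0.08] F [ 0.5  0.3 -1.8] M [-0.09  0.82  0.01] grip 0.112 35.0
```

Call:
step_arm:
  targets:
    - [0.25,-0.05,-0.4,0,0,0,0]
    - [0.2,0,-0.4,0,0,0,0]
    - [0,0,-0.3,0,0,0,0]
    - [0,0,0,0,0,0,0]
    - [0,0,0,0,0,0,0]

```text
time: 9.25
position: [0.5681, 0.1925, 0.0572]
tool_rot: [-0.123, 2.667, 0.031]
ft_force: [-0.0, -0.2, -3.1]
grip_width: 0.111
grip_force: 35.0
```

Call:
step_arm:
  targets:
    - [0,0,-0.1,0,0,0,0]
    - [0,0,-0.1,0,0,0,0]
    - [0,0,-0.1,0,0,0,0]
    - [0,0,0,0,0,0,0]
    - [0,0,0,0,0,0,0]

```text
time: 9.67
position: [0.5684, 0.1926, 0.0546]
tool_rot: [-0.123, 2.666, 0.031]
ft_force: [-0.2, -0.2, -2.6]
grip_width: 0.112
grip_force: 35.0
```

```bash
python3 -c "
from h import *
report([.5695,.1924,.054],27)"
```

```text
t 9.67 pos [0.5684 0.1926 0.0546] shift cm [ 0.11 -0.02 -0.06] turn deg [-0.05  0.08 -0.08] F [-0.2 -0.2 -2.6] M [-0.07  0.84  0.  ] grip 0.112 35.0
```

Call:
step_arm:
  targets:
    - [0,0,-0.1,0,0,0,0]
    - [0,0,-0.1,0,0,0,0]
    - [0,0,-0.1,0,0,0,0]
    - [0,0,0,0,0,0,0]
    - [0,0,0,0,0,0,0]

```text
time: 10.08
position: [0.5692, 0.1929, 0.0539]
tool_rot: [-0.123, 2.664, 0.029]
ft_force: [-11.3, -2.9, 13.7]
grip_width: 0.109
grip_force: 35.0
```

Run:
```python
from h import *
report([.5695,.1924,.054],27)
for n in("scene","top"):
    im,d=ctrl.get_image(n); P=cloud(n,d); hsv=cv2.cvtColor(im,cv2.COLOR_RGB2HSV)
    cv2.imwrite(f"pics/{n}5.png",im[:,:,::-1])
    m=cv2.inRange(hsv,(100,120,40),(125,255,255)); k,l,st,c=cv2.connectedComponentsWithStats(m)
    for i in range(1,k):
        q=np.nanmedian(P[l==i],0)
        if st[i,4]>4 and np.hypot(q[0]-.56,q[1]-.19)<.08:
            v=R.from_rotvec([0,0,-YAW]).apply(q-CH); print(n,c[i].round(1),st[i,4],"chamber mm",(v*1000).round(1))
```

```text
t 10.08 pos [0.5692 0.1929 0.0539] shift cm [ 0.03 -0.05  0.01] turn deg [ 0.    0.24 -0.08] F [-11.3  -2.9  13.7] M [-0.47  1.42 -0.23] grip 0.109 35.0
scene [248.7 177.1] 13 chamber mm [-17.5 -53.5  68.6]
scene [255.9 178.8] 30 chamber mm [ -0.4 -48.3  68.6]
scene [262.9 182.6] 25 chamber mm [ 22.  -47.7  68.8]
top [238.3 204. ] 24 chamber mm [ 22.7 -44.7  69.2]
top [204.9 210.6] 17 chamber mm [24.6 48.4 68.9]
top [240.1 210.6] 7 chamber mm [  3.3 -46.   68.8]
top [207.4 227. ] 15 chamber mm [-22.4  50.   70. ]
```

Call:
step_arm:
  targets:
    - [0,0,0.1,0,0,0,0]
    - [0,0,0,0,0,0,0.2]
    - [0,0,0,0,0,0,0.33]
    - [0,0,0,0,0,0,0.33]
    - [0,0,0,0,0,0,0.33]

```text
time: 10.6
position: [0.5688, 0.1927, 0.0529]
tool_rot: [-0.122, 2.666, 0.031]
ft_force: [-0.3, 0.1, -0.1]
grip_width: 0.298
grip_force: 0.0
```

```bash
python3 -c "
from h import *
report([.5695,.1924,.054],27)"
```

```text
t 10.6 pos [0.5688 0.1927 0.0529] shift cm [ 0.07 -0.03  0.11] turn deg [-0.08  0.11 -0.08] F [-0.3  0.1 -0.1] M [0.01 0.55 0.04] grip 0.298 0.0
```

Call:
step_arm:
  targets:
    - [-0.45,-0.04,0.9,0,0,0,0.33]
    - [-0.9,-0.08,1.75,0,0,0,0.33]
    - [-0.9,-0.08,1.75,0,0,0,0.33]
    - [-0.9,-0.08,1.75,0,0,0,0.33]
    - [-0.9,-0.08,1.75,0,0,0,0.33]

```text
time: 11.02
position: [0.5275, 0.1891, 0.1323]
tool_rot: [-0.123, 2.667, 0.031]
ft_force: [0.1, -0.7, 0.2]
grip_width: 0.33
grip_force: 0.0
```

Call:
step_arm:
  targets:
    - [-1.2,-0.1,2.2,0,0,0,0.33]
    - [-1.2,-0.1,2.2,0,0,0,0.33]
    - [-1.2,-0.1,2.2,0,0,0,0.33]
    - [-1.2,-0.1,2.2,0,0,0,0.33]
    - [-1.2,-0.1,2.2,0,0,0,0.33]

```text
time: 11.43
position: [0.4803, 0.1849, 0.2285]
tool_rot: [-0.118, 2.663, 0.027]
ft_force: [0.1, -0.8, 0.0]
grip_width: 0.327
grip_force: 0.0
```

Run:
```python
from h import *
report([.5695,.1924,.054],0)
for n in("scene","top","wrist"):
    s=ctrl.get_state();im,d=ctrl.get_image(n); P=cloud(n,d,s); hsv=cv2.cvtColor(im,cv2.COLOR_RGB2HSV)
    cv2.imwrite(f"pics/{n}6.png",im[:,:,::-1])
    m=cv2.inRange(hsv,(100,120,40),(125,255,255)); k,l,st,c=cv2.connectedComponentsWithStats(m)
    for i in range(1,k):
        q=np.nanmedian(P[l==i],0)
        if st[i,4]>4 and np.hypot(q[0]-.56,q[1]-.19)<.08:
            v=R.from_rotvec([0,0,-YAW]).apply(q-CH); print(n,c[i].round(1),st[i,4],"chamber mm",(v*1000).round(1))
```

```text
t 11.43 pos [0.4803 0.1849 0.2285] shift cm [  8.92   0.75 -17.45] turn deg [-2.39 27.18  0.13] F [ 0.1 -0.8  0. ] M [ 0.02  0.52 -0.03] grip 0.327 0.0
scene [248.4 175.2] 32 chamber mm [-22.1 -47.9  69.9]
scene [255.7 178.7] 30 chamber mm [ -0.5 -47.7  68.6]
scene [262.7 182.6] 26 chamber mm [ 20.8 -48.4  69.3]
top [238.  204.2] 21 chamber mm [ 23.  -44.2  68.4]
top [205.6 211.4] 21 chamber mm [20.1 46.5 68.7]
top [239.9 211.5] 21 chamber mm [  2.3 -45.7  69.6]
top [207.  218.7] 26 chamber mm [ 0.3 46.7 69.5]
top [241.6 219.7] 27 chamber mm [-21.9 -45.6  69.2]
top [208.6 226.5] 30 chamber mm [-21.3  45.9  68.4]
wrist [214.4 174.1] 525 chamber mm [ -6.3 -45.   68.9]
wrist [290.4 174.2] 523 chamber mm [-6.1 46.1 68.8]
```

View pics/wrist6.png

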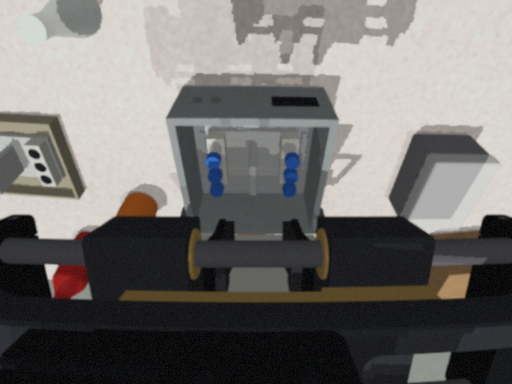

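The wrist view shows the cassette seated in the middle of the nest (caps at (214,174) and (290,174)). Caps are all at z 69–70, centred within 1 mm and flat. Now I close the fingers, rise, straighten the tool and go behind the lip.

Call:
step_arm:
  targets:
    - [-0.3,0,3,0,0,0,0]
    - [0,0,3,0,0,0,0]
    - [0,0,3,0,0,0,0]
    - [0,0,3,0,0,0,0]
    - [0,0,3,0,0,0,0]
  force: 10

```text
time: 12.0
position: [0.4904, 0.194, 0.3682]
tool_rot: [-0.123, 2.68, 0.018]
ft_force: [0.7, -0.3, -0.1]
grip_width: 0.052
grip_force: 0.0
```

Call:
step_arm:
  targets:
    - [2.2,0.2,0,-0.48,5.45,0.02,0]
    - [2.2,0.2,0,-0.48,5.45,0.02,0]
    - [2.2,0.2,0,-0.48,5.45,0.02,0]
    - [2.2,0.2,0,-0.48,5.45,0.02,0]
    - [2.2,0.2,0,-0.48,5.45,0.02,0]

```text
time: 12.42
position: [0.6019, 0.2032, 0.3678]
tool_rot: [0.146, -3.117, 0.003]
ft_force: [1.4, 0.6, 1.3]
grip_width: 0.007
grip_force: 0.0
```

Run:
```python
from h import *
report([.5903,.1947,.245],0)
for n in("scene","top"):
    im,d=ctrl.get_image(n); P=cloud(n,d); cv2.imwrite(f"pics/{n}7.png",im[:,:,::-1])
    V=R.from_rotvec([0,0,-YAW]).apply((P-CH).reshape(-1,3)).reshape(P.shape)
    m=(abs(V[...,1])<.09)&(V[...,0]>.03)&(V[...,0]<.12)&(V[...,2]>.222)&(V[...,2]<.26); D=V[m]*1000
    print(n,"bar",len(D),np.median(D,0).round(1),np.percentile(D,[3,97],axis=0).round(1))
th=1.055
for t in np.linspace(1.055,0,12): print(round(t,3),np.round([85-180*np.cos(t)+8*np.sin(t)+9.5,85+180*np.sin(t)+8*np.cos(t)],1))
```

```text
t 12.42 pos [0.6019 0.2032 0.3678] shift cm [ -1.16  -0.85 -12.28] turn deg [ 0.16 -1.22 -0.18] F [1.4 0.6 1.3] M [ 0.11 -0.05 -0.02] grip 0.007 0.0
scene bar 354 [ 53.1  -7.4 236.4] [[ 36.9 -84.4 230.8]
 [ 58.5  82.7 239.7]]
  return _methods._mean(a, axis=axis, dtype=dtype,
  ret = um.true_divide(
Traceback (most recent call last):
IndexError: index -1 is out of bounds for axis 0 with size 0
```

Call:
step_arm:
  targets:
    - [-0.4,-0.3,-1.5,0,-1.2,0,0]
    - [-0.4,-0.3,-2.5,0,0,0,0]
    - [-0.4,-0.2,-2.5,0,0,0,0]
    - [-0.1,0,-2.5,0,0,0,0]
    - [0,0,-2,0,0,0,0]

```text
time: 12.93
position: [0.5865, 0.1948, 0.2551]
tool_rot: [-0.146, 3.137, -0.007]
ft_force: [0.2, -0.8, -0.2]
grip_width: 0.001
grip_force: 0.0
```

Run:
```python
from h import *
report([.5903,.1947,.245],0)
q=None
for t in np.linspace(1.055,0,12):
    x,z=85-180*np.cos(t)+8*np.sin(t)+9.5,85+180*np.sin(t)+8*np.cos(t)
    w=np.array([560.4+x*np.cos(YAW),192+x*np.sin(YAW),z])/10
    print(round(t,3),np.round([x,z],1),w.round(2),(w-q).round(2) if q is not None else ""); q=w
```

```text
t 12.93 pos [0.5865 0.1948 0.2551] shift cm [ 0.38 -0.01 -1.01] turn deg [ 0.25  0.06 -0.13] F [ 0.2 -0.8 -0.2] M [ 0.01 -0.   -0.04] grip 0.001 0.0
1.055 [ 12.7 245.5] [57.3  19.31 24.55] 
0.959 [ -2.3 237. ] [55.81 19.18 23.7 ] [-1.49 -0.14 -0.86]
0.863 [-16.4 227. ] [54.4  19.05 22.7 ] [-1.4  -0.13 -1.  ]
0.767 [-29.5 215.7] [53.1  18.93 21.57] [-1.3  -0.12 -1.13]
0.671 [-41.5 203.2] [51.91 18.82 20.32] [-1.19 -0.11 -1.25]
0.575 [-52.2 189.7] [50.85 18.73 18.97] [-1.07 -0.1  -1.36]
0.48 [-61.5 175.1] [49.91 18.64 17.51] [-0.93 -0.08 -1.45]
0.384 [-69.4 159.8] [49.13 18.57 15.98] [-0.79 -0.07 -1.54]
0.288 [-75.8 143.8] [48.49 18.51 14.38] [-0.64 -0.06 -1.6 ]
0.192 [-80.7 127.2] [48.01 18.47 12.72] [-0.48 -0.04 -1.66]
0.096 [-83.9 110.2] [47.68 18.44 11.02] [-0.32 -0.03 -1.7 ]
0.0 [-85.5  93. ] [47.53 18.43  9.3 ] [-0.16 -0.01 -1.72]
```

Call:
step_arm:
  targets:
    - [-0.1,0,-1.1,0,0,0,0]
    - [-1.5,-0.15,0,0,0,0,0]
    - [-1.5,-0.14,-0.9,0,0,0,0]
    - [-1.4,-0.13,-1,0,0,0,0]
    - [0,0,0,0,0,0,0]

```text
time: 13.35
position: [0.5401, 0.1912, 0.227]
tool_rot: [-0.148, 3.137, -0.009]
ft_force: [0.5, -0.2, -0.0]
grip_width: 0.003
grip_force: 0.0
```

Run:
```python
from h import *
report([.544,.1905,.227],0)
im,d=ctrl.get_image("scene"); a=im[60:240,180:380,::-1]; cv2.imwrite("pics/s8.png",cv2.convertScaleAbs(cv2.resize(a,None,fx=3,fy=3),alpha=1.6))
```

```text
t 13.35 pos [0.5401 0.1912 0.227 ] shift cm [ 0.39 -0.07  0.  ] turn deg [ 0.32  0.1  -0.21] F [ 0.5 -0.2 -0. ] M [ 0.11 -0.04 -0.05] grip 0.003 0.0
```

View pics/s8.png

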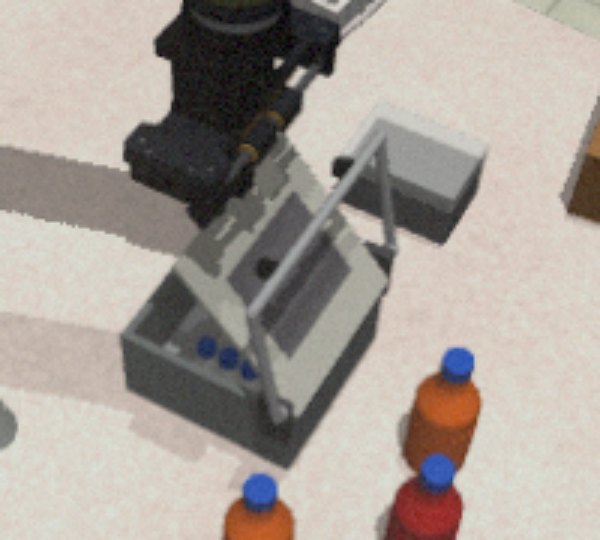

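The lid has swung down some way under the fingers, with the tip at the lip (crop 200,210) and the bail untouched. Continuing along the arc.

Call:
step_arm:
  targets:
    - [-1.2,-0.12,-1.1,0,0,0,0]
    - [-1.1,-0.11,-1.25,0,0,0,0]
    - [-1.05,-0.1,-1.35,0,0,0,0]
    - [-0.9,-0.08,-1.45,0,0,0,0]
    - [-0.7,-0.07,-1.5,0,0,0,0]

```text
time: 13.82
position: [0.4937, 0.1877, 0.163]
tool_rot: [-0.148, 3.131, -0.006]
ft_force: [0.3, -0.5, 2.6]
grip_width: 0.004
grip_force: 0.8
```

Call:
step_arm:
  targets:
    - [-0.5,-0.06,-1.6,0,0,0,0]
    - [-0.4,-0.04,-1.65,0,0,0,0]
    - [-0.2,-0.03,-1.5,0,0,0,0]
    - [0,0,-1,0,0,0,0]
    - [0,0,-0.5,0,0,0,0]

```text
time: 14.23
position: [0.4818, 0.186, 0.0988]
tool_rot: [-0.148, 3.135, -0.009]
ft_force: [-1.7, 0.2, 1.4]
grip_width: 0.005
grip_force: 0.7
```

Run:
```python
from h import *
report([.4753,.1843,.093],0)
```

```text
t 14.23 pos [0.4818 0.186  0.0988] shift cm [-0.65 -0.17 -0.58] turn deg [ 0.31  0.21 -0.2 ] F [-1.7  0.2  1.4] M [-0.01  0.26 -0.01] grip 0.005 0.7
```

Now gently press to shut.

Call:
step_arm:
  targets:
    - [0,0,-0.3,0,0,0,0]
    - [0,0,-0.3,0,0,0,0]
    - [0,0,-0.2,0,0,0,0]
    - [0,0,0,0,0,0,0]
    - [0,0,0,0,0,0,0]

```text
time: 14.65
position: [0.4826, 0.1862, 0.0934]
tool_rot: [-0.148, 3.132, -0.008]
ft_force: [-2.4, -1.5, 6.9]
grip_width: 0.009
grip_force: 3.3
```

Run:
```python
from h import *
report([.4753,.1843,.093],0)
```

```text
t 14.65 pos [0.4826 0.1862 0.0934] shift cm [-0.73 -0.19 -0.04] turn deg [ 0.29  0.37 -0.22] F [-2.4 -1.5  6.9] M [-0.27  0.72 -0.06] grip 0.009 3.3
```

Call:
step_arm:
  targets:
    - [0,0,-0.1,0,0,0,0]
    - [0,0,0,0,0,0,0]
    - [0,0,2,0,0,0,0]
    - [0,0,4,0,0,0,0]
    - [0,0,4,0,0,0,0]

```text
time: 15.07
position: [0.4812, 0.1857, 0.1913]
tool_rot: [-0.149, 3.135, -0.01]
ft_force: [1.2, 1.1, 0.6]
grip_width: 0.004
grip_force: 0.0
```

Call:
step_arm:
  targets:
    - [0,0,4,0,0,0,0]
    - [0,0,4,0,0,0,0]
    - [1.5,0,2.5,0,0,0,0]
    - [3.5,0.3,0,0,0,0,0]
    - [3.5,0.3,0,0,0,0,0]

```text
time: 15.48
position: [0.5692, 0.1929, 0.3004]
tool_rot: [-0.149, 3.125, -0.005]
ft_force: [0.9, 0.2, -0.4]
grip_width: 0.006
grip_force: 0.0
```

Call:
step_arm:
  targets:
    - [3.5,0.3,0,0,0,0,0]
    - [3,0.3,0,0,0,0,0]
    - [1.3,0.2,0,0,0,0,0]
    - [0,0,0,0,0,0,0]
    - [0,0,0,0,0,0,0]

```text
time: 15.9
position: [0.6451, 0.2, 0.2953]
tool_rot: [-0.148, 3.134, -0.009]
ft_force: [-0.6, -0.7, 0.3]
grip_width: 0.007
grip_force: 0.0
```

Run:
```python
from h import *
report([.645,.1997,.21],0)
for n in("scene","top"):
    im,d=ctrl.get_image(n); P=cloud(n,d); cv2.imwrite(f"pics/{n}9.png",im[:,:,::-1])
    V=R.from_rotvec([0,0,-YAW]).apply((P-CH).reshape(-1,3)).reshape(P.shape)*1000
    m=(abs(V[...,1])<75)&(V[...,0]>-80)&(V[...,0]<70)&(V[...,2]<120)&(V[...,2]>60); D=V[m]
    A=np.c_[D[:,0],np.ones(len(D))]; print(n,"lid z fit slope,z0",np.linalg.lstsq(A,D[:,2],rcond=None)[0] if len(D) else 0,len(D))
    m=(abs(V[...,1])<90)&(V[...,0]>20)&(V[...,0]<120)&(V[...,2]>222)&(V[...,2]<250); D=V[m]
    if len(D): print("bar",len(D),np.median(D,0).round(1),D.max(0))
```

```text
t 15.9 pos [0.6451 0.2    0.2953] shift cm [-0.01 -0.03 -8.53] turn deg [ 0.32  0.26 -0.21] F [-0.6 -0.7  0.3] M [ 0.06  0.04 -0.03] grip 0.007 0.0
scene lid z fit slope,z0 [2.43674811e-05 9.30334337e+01] 2333
bar 216 [ 54.  -48.3 236. ] [ 59.09679541  22.98612553 241.77645781]
top lid z fit slope,z0 [-2.67025805e-03  9.17809463e+01] 95
bar 22 [ 55.   84.8 235.6] [ 60.14420718  89.73415883 237.56285124]
```

Lid is shut (plane at z = 93, slope 0); the bail is still at about 1.36. Lowering behind the bar and pushing it forward.

Call:
step_arm:
  targets:
    - [0,0,-2,0,0,0,0]
    - [0,0,-3,0,0,0,0]
    - [0,0,-3,0,0,0,0]
    - [0,0,-0.5,0,0,0,0]
    - [-1,-0.1,0,0,0,0,0]

```text
time: 16.42
position: [0.6334, 0.1985, 0.2085]
tool_rot: [-0.149, 3.137, -0.011]
ft_force: [-0.5, 0.1, 0.5]
grip_width: 0.007
grip_force: 0.0
```

Call:
step_arm:
  targets:
    - [-1.2,-0.11,-0.2,0,0,0,0]
    - [-1.3,-0.12,-0.5,0,0,0,0]
    - [-1.3,-0.12,-0.6,0,0,0,0]
    - [-1.3,-0.12,-0.8,0,0,0,0]
    - [-1.3,-0.12,-1,0,0,0,0]

```text
time: 16.83
position: [0.5715, 0.1936, 0.1829]
tool_rot: [-0.149, 3.127, -0.007]
ft_force: [1.4, 0.9, 0.0]
grip_width: -0.001
grip_force: 1.0
```

Call:
step_arm:
  targets:
    - [-1.1,-0.1,0,0,0,0,0]
    - [0,0,0,0,0,0,0]
    - [0.6,0.05,0,0,0,0,0]
    - [0,0,3,0,0,0,0]
    - [0,0,3,0,0,0,0]

```text
time: 17.25
position: [0.5646, 0.1924, 0.2402]
tool_rot: [-0.149, 3.136, -0.01]
ft_force: [-0.3, 1.5, 0.4]
grip_width: 0.005
grip_force: 0.0
```

Run:
```python
from h import *
for n in("scene","top"):
    im,d=ctrl.get_image(n); P=cloud(n,d); cv2.imwrite(f"pics/{n}10.png",im[:,:,::-1])
    V=R.from_rotvec([0,0,-YAW]).apply((P-CH).reshape(-1,3)).reshape(P.shape)*1000
    r=np.hypot(V[...,0]-80,V[...,2]-110)
    m=(abs(V[...,1])<98)&(V[...,0]>-90)&(V[...,0]<75)&(V[...,2]>125)&(abs(r-127)<8); D=V[m]
    if len(D): print(n,"bar",len(D),np.median(D,0).round(1),"beta",np.median(np.arctan2(D[:,2]-110,80-D[:,0])))
report([.545,.1905,.22],0)
a=cv2.imread("pics/scene10.png")[60:240,180:380]; cv2.imwrite("pics/s10c.png",cv2.convertScaleAbs(cv2.resize(a,None,fx=3,fy=3),alpha=1.6))
```

```text
scene bar 191 [-14.3 -48.8 194.3] beta 0.7259519927384127
top bar 38 [-15.2 -86.6 194.4] beta 0.7290956177684527
t 17.35 pos [0.5686 0.194  0.2472] shift cm [-2.36 -0.35 -2.72] turn deg [ 0.08  0.88 -0.24] F [ 0.4 -0.1  0.3] M [ 0.04 -0.01  0.01] grip 0.005 0.0
```

View pics/s10c.png

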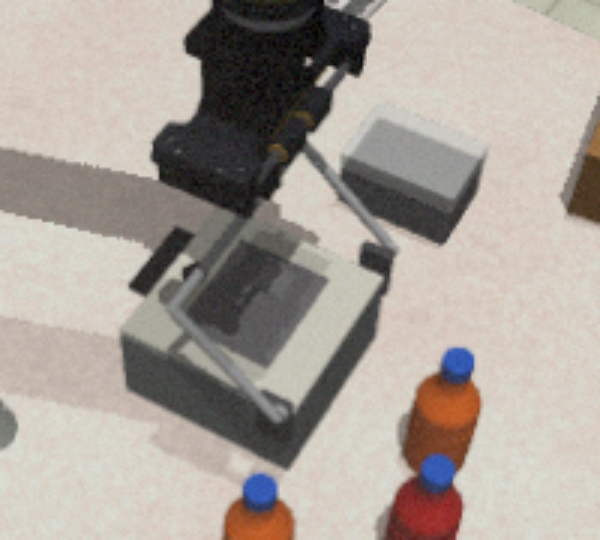

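The bail is at about 0.72 with the lid shut below it; the fingers are above and behind the bar. Next I put the tip on the bar and press it down along its arc.

Call:
step_arm:
  targets:
    - [-1.3,-0.15,0,0,0,0,0]
    - [-1.2,-0.15,-1.5,0,0,0,0]
    - [0,0,-2.2,0,0,0,0]
    - [-0.4,-0.05,-1,0,0,0,0]
    - [-0.7,-0.06,-1.1,0,0,0,0]

```text
time: 17.77
position: [0.5289, 0.1887, 0.1821]
tool_rot: [-0.149, 3.135, -0.009]
ft_force: [-2.0, -0.4, 4.1]
grip_width: 0.01
grip_force: 1.8
```

Call:
step_arm:
  targets:
    - [-0.6,-0.06,-1.1,0,0,0,0]
    - [-0.5,-0.05,-1.1,0,0,0,0]
    - [-0.4,-0.04,-1.2,0,0,0,0]
    - [-0.3,-0.03,-1.2,0,0,0,0]
    - [-0.2,0,-1.2,0,0,0,0]

```text
time: 18.18
position: [0.5097, 0.187, 0.123]
tool_rot: [-0.149, 3.132, -0.008]
ft_force: [-0.0, 0.3, 1.1]
grip_width: 0.008
grip_force: 0.6
```

Run:
```python
from h import *
report([.5156,.1879,.115],0)
for n in("scene","top"):
    im,d=ctrl.get_image(n); P=cloud(n,d)
    V=R.from_rotvec([0,0,-YAW]).apply((P-CH).reshape(-1,3)).reshape(P.shape)*1000
    r=np.hypot(V[...,0]-80,V[...,2]-110)
    m=(abs(V[...,1])<98)&(V[...,0]>-90)&(V[...,0]<75)&(V[...,2]>104)&(V[...,2]<200)&(abs(r-127)<8); D=V[m]
    if len(D): print(n,"bar",len(D),np.median(D,0).round(1),"beta",np.median(np.arctan2(D[:,2]-110,80-D[:,0])))
```

```text
t 18.18 pos [0.5097 0.187  0.123 ] shift cm [ 0.59  0.09 -0.8 ] turn deg [ 0.29  0.33 -0.23] F [-0.   0.3  1.1] M [ 0.16 -0.    0.01] grip 0.008 0.6
scene bar 295 [-42.9  -9.2 121.4] beta 0.09130276239992892
```

Call:
step_arm:
  targets:
    - [0.2,0,-0.3,0,0,0,0]
    - [0.1,0,-0.3,0,0,0,0]
    - [0,0,-0.3,0,0,0,0]
    - [0,0,-0.1,0,0,0,0]
    - [0,0,0,0,0,0,0]

```text
time: 18.7
position: [0.5137, 0.1869, 0.1151]
tool_rot: [-0.148, 3.131, -0.008]
ft_force: [-1.9, -1.6, 5.9]
grip_width: 0.007
grip_force: 2.9
```

```bash
python3 -c "
from h import *
report([.5156,.1879,.115],0)"
```

```text
t 18.7 pos [0.5137 0.1869 0.1151] shift cm [ 0.19  0.1  -0.01] turn deg [ 0.29  0.39 -0.21] F [-1.9 -1.6  5.9] M [-0.17  0.44  0.04] grip 0.007 2.9
```

Press a bit firmer to be sure it rests, then withdraw.

Call:
step_arm:
  targets:
    - [0,0,-0.1,0,0,0,0]
    - [0,0,-0.1,0,0,0,0]
    - [0,0,0,0,0,0,0]
    - [0,0,0,0,0,0,0]
    - [0,0,0,0,0,0,0]

```text
time: 19.12
position: [0.5138, 0.1869, 0.1148]
tool_rot: [-0.148, 3.131, -0.008]
ft_force: [-4.8, -2.7, 13.8]
grip_width: 0.005
grip_force: 7.4
```

Call:
step_arm:
  targets:
    - [0,0,1,0,0,0,0]
    - [0,0,4,0,0,0,0]
    - [0,0,4,0,0,0,0]
    - [0,0,4,0,0,0,0]
    - [0,0,4,0,0,0,0]

```text
time: 19.53
position: [0.5128, 0.1867, 0.2839]
tool_rot: [-0.148, 3.132, -0.009]
ft_force: [1.7, 0.0, -0.2]
grip_width: 0.009
grip_force: 0.0
```

Call:
step_arm:
  targets:
    - [-1,0,3,0,0,0,0]
    - [-1,0,2,0,0,0,0]
    - [0,0,0,0,0,0,0]
    - [0,0,0,0,0,0,0]
    - [0,0,0,0,0,0,0]

```text
time: 19.95
position: [0.4928, 0.1866, 0.3309]
tool_rot: [-0.148, 3.134, -0.01]
ft_force: [-0.6, -0.6, -0.8]
grip_width: 0.001
grip_force: 0.0
```

Run:
```python
from h import *
report([.5156,.1879,.115],0)
for n in("scene","top"):
    im,d=ctrl.get_image(n); P=cloud(n,d); cv2.imwrite(f"pics/{n}11.png",im[:,:,::-1])
    V=R.from_rotvec([0,0,-YAW]).apply((P-CH).reshape(-1,3)).reshape(P.shape)*1000
    m=(abs(V[...,1])<98)&(abs(V[...,0]+45)<12)&(V[...,2]>104)&(V[...,2]<140); D=V[m]
    print(n,"bar",len(D),D.mean(0).round(1),np.percentile(D[:,2],[50,90,97]))
    m=(abs(V[...,1])<75)&(V[...,0]>-20)&(V[...,0]<70)&(V[...,2]<100)&(V[...,2]>60); D=V[m]; print("lid",len(D),np.polyfit(D[:,0],D[:,2],1))
a=cv2.imread("pics/scene11.png")[60:380,100:380]; cv2.imwrite("pics/s11c.png",cv2.convertScaleAbs(cv2.resize(a,None,fx=1.8,fy=1.8),alpha=1.6))
```

```text
t 19.95 pos [0.4928 0.1866 0.3309] shift cm [  2.28   0.13 -21.59] turn deg [ 0.34  0.26 -0.21] F [-0.6 -0.6 -0.8] M [0.   0.02 0.03] grip 0.001 0.0
scene bar 260 [-44.8  -3.3 112.9] [113.33668489 115.7097901  116.62998077]
lid 1612 [-7.93448796e-03  9.32639483e+01]<stdin>:7: RuntimeWarning: Mean of empty slice.
  ret = um.true_divide(
Traceback (most recent call last):
IndexError: index -1 is out of bounds for axis 0 with size 0
```

The bar's axis is at x = -45 with its top at about z = 115, so the feet rest on the lid. The lid is flat at z = 93 and the robot is clear. Handing in.

```bash
python3 -c "
from bench import ctrl
print(ctrl.close_job())"
```

```text
the job is handed in; nothing more can be done
None
```

The job is handed in after about 20 s of the allowed 72 s: the cassette sits flat and centred in the nest, the lid is shut, the bail's feet rest on it, and nothing else was moved.

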